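# Put the swapped canister lids right

### The arm

A 6-joint arm with a two-finger parallel gripper is mounted at the origin on the work surface. World frame = base frame: x ahead of the robot, y to its left, z up, the work surface at z = 0. Lengths are in m, angles in rad, forces in N, time in s.
With the tool pointing down it reaches from about 0.4 to 0.825 m from the base axis. Payload 7 kg.
Tool frame: the origin (TCP) lies on the centre line of the jaws, within the pads' length; the fingertips stand 19 mm ahead of it and the grasp point (between the pads) is the TCP; z points along the fingers, y is the line along which they close (so a half turn about z gives the same grasp; the last joint's range is limited). The gripper opens to 88 mm and grips with 3 to 60 N. Pads are 19 mm wide; open, the fingers measure 130 mm over their backs; the gripper's body (78 mm by 193 mm) begins 47 mm behind the grasp point.
Start: joints at [-0.843, 0.359, 0.012, 0, -1.224, -0.288], TCP at [0.287, -0.611, 0.246] pointing down, gripper open.
Joint ranges: [-3.07, 3.07], [-1.43, 2.12], [-1.02, 1.25], [-3.03, 1.67], [-3.05, -0], [-3.03, 3.03]. Speed limits (rad/s): [2.39, 2.39, 3.01, 3.14, 3.14, 3.14].

### API

Orientations are given as [roll, pitch, yaw] about the fixed x, y, z axes, in that order (R = Rz(yaw) Ry(pitch) Rx(roll)).
In Python, from station import arm, imaging, models gives the robot as it stands.
- The arm moves only by the tool play_rows, never from a script. Its arguments are lists of equal length, an entry for each row: "travel": the shift along the tool's x, y, z in units of 25 mm (1.0 is 25 mm), a list of three; "twist": the turn about the tool's z in units of 0.15 rad (1.0 is 0.15 rad). A call has 1 to 8 rows; each row shifts and turns the commanded pose from where the row before left it, along the tool's axes as they then stand; what a row does not reach is not made up. A row lasts 1/8 s, in which the tool goes at most 62.5 mm and 10.7 degrees, less where a joint would pass 70% of its speed; a pose out of reach is approached as far as the arm can. A call with a number of a shift or a turn outside -1 to 1 is refused whole. A call with a gripper value outside its range is refused whole. "fingers" is the opening, from 0 (shut) to 1 (fully open), set as the call begins (left out, the last holds). The fingers move at their own pace and stop on an object; "newtons" is the grip in N (left out, the last holds). Time passes only in rows, so rows that do not move let the fingers close. It gives the time, the measured TCP pose, the force, the opening and the grip force at its end, in the units of the state.
- arm.get_state(): the state, without advancing time (a new reading comes with each control period).
- imaging.grab_frame(name): name is "side" or "top" or "wrist"; returns a dict with "pixels" (480x640x3 uint8, red, green, blue), "fx", "fy", "cx", "cy" (pixels), "R" (3x3) and "t" (3): a world point X has camera coordinates R X + t; the wrist camera has in their place "T_tool_cam" (4x4, takes a point from camera to tool coordinates, whose origin is the TCP and whose axes are the flange's). Camera axes: x right, y down, z forward; pixel columns grow to the right and rows downward; lengths in m; the calibration is good to about 2 mm. A picture is of the moment at which its call begins: read the wrist's pose just before it. There is no depth.
- arm.job_done(): hands the job in; it is judged then, once.
Trained networks look in the newest picture that a camera, given by its name, has taken for a name from the list of things; names that differ only in an ending like _2 or _b are one class to them, and where a whole thing is asked for, a point or a joint stands for the part that bears it (a point fixed in the world has none). Each returns a list of dicts, best first, with "confidence" (0 to 1); they miss things now and then, are a little off and sometimes report something else, mostly with a low value. They report only what shows in the picture. A call takes as long as a camera call. They do not tell look-alikes from the thing itself.
- models.boxes_of(name, camera): "extent" ([centre column, centre row, width, height] in pixels, round what is visible of it).
- models.silhouettes(name, camera): "pixels" (480x640 bool, what is visible of it) and "extent" ([centre column, centre row, width, height] in pixels, round what is visible of it).
The state is a dict: "t": time; "q": joint angles; "qd": joint speeds; "joint_efforts": joint torques, N m; "eef_pos": TCP position; "ee_rot": TCP orientation; "force": force on the tool from outside, world axes, zero at the start; "moment": the same for the moment, N m; "width": finger opening in m; "gripper_force": force on a finger pad.
Only numpy, scipy, OpenCV 4.12 (cv2) and the standard library are available. Lean on these libraries where they do the work, as an engineer would, in place of code of your own. Each camera call takes 0.05 s, during which the arm holds its last target. There are 200 camera calls.

### The job

Somebody has put the lids back on the wrong kitchen canisters. Put every lid on the canister of its own colour, seated flat in the mouth, parking a lid knob-up on a clear patch of the worktop when you need to. The stoneware chips easily, so set the lids down instead of dropping them, and leave the canisters, the tumbler and the mug standing where they are.

Things in the scene. Friction and masses are not known exactly. Their poses are not given: they have to be found in the camera images.
- lid_red: Lid: red disc 84 mm across, white plug below, wooden knob on top; 0.09 to 0.19 kg. Origin: centre of the plug's underside, z up. Plug 14 mm deep, 68 mm across tapering to 54 at its underside; disc z = 14 to 21 mm; knob an upright cylinder, 30 mm across, z = 21 to 51 mm. Starts seated on some canister of another colour. On a flat surface it stands on its plug.
- lid_yellow: Lid: yellow disc 84 mm across, white plug below, wooden knob on top; 0.09 to 0.19 kg. Origin: centre of the plug's underside, z up. Plug 14 mm deep, 68 mm across tapering to 54 at its underside; disc z = 14 to 21 mm; knob an upright cylinder, 30 mm across, z = 21 to 51 mm. Starts seated on some canister of another colour. On a flat surface it stands on its plug.
- lid_green: Lid: green disc 84 mm across, white plug below, wooden knob on top; 0.09 to 0.19 kg. Origin: centre of the plug's underside, z up. Plug 14 mm deep, 68 mm across tapering to 54 at its underside; disc z = 14 to 21 mm; knob an upright cylinder, 30 mm across, z = 21 to 51 mm. Starts seated on some canister of another colour. On a flat surface it stands on its plug.
- lid_blue: Lid: blue disc 84 mm across, white plug below, wooden knob on top; 0.09 to 0.19 kg. Origin: centre of the plug's underside, z up. Plug 14 mm deep, 68 mm across tapering to 54 at its underside; disc z = 14 to 21 mm; knob an upright cylinder, 30 mm across, z = 21 to 51 mm. Starts seated on some canister of another colour. On a flat surface it stands on its plug.
- canister_red: Red stoneware canister, empty, loose, 0.5 to 0.85 kg. Origin: centre of its underside, z up. 105 mm high, 110 mm across, narrowing in the top 23 mm to a rim 86 mm across, so its colour shows round the lid from above; mouth 74 mm wide, alike on all four. A seated lid's disc rests on the rim, the lid's origin then 91 mm above the canister's.
- canister_yellow: Yellow stoneware canister, empty, loose, 0.5 to 0.85 kg. Origin: centre of its underside, z up. 105 mm high, 110 mm across, narrowing in the top 23 mm to a rim 86 mm across, so its colour shows round the lid from above; mouth 74 mm wide, alike on all four. A seated lid's disc rests on the rim, the lid's origin then 91 mm above the canister's.
- canister_green: Green stoneware canister, empty, loose, 0.5 to 0.85 kg. Origin: centre of its underside, z up. 105 mm high, 110 mm across, narrowing in the top 23 mm to a rim 86 mm across, so its colour shows round the lid from above; mouth 74 mm wide, alike on all four. A seated lid's disc rests on the rim, the lid's origin then 91 mm above the canister's.
- canister_blue: Blue stoneware canister, empty, loose, 0.5 to 0.85 kg. Origin: centre of its underside, z up. 105 mm high, 110 mm across, narrowing in the top 23 mm to a rim 86 mm across, so its colour shows round the lid from above; mouth 74 mm wide, alike on all four. A seated lid's disc rests on the rim, the lid's origin then 91 mm above the canister's.
- tumbler: Bystander: black drinking tumbler with a steel rim and grey cap, 74 mm across near the top, 58 mm at the foot, 130 mm high. Origin: centre of its underside. Apart from these ten things the worktop (z = 0) is bare wherever it is 0.40 to 0.72 m from the robot's base axis and within 45 degrees of straight ahead.
- mug: Bystander: white mug, 82 mm across, 92 mm high, handle standing out about 35 mm to its own +y. Origin: centre of its underside.
Things that resemble listed ones, but are neither listed nor needed, are in the scene too. Leave any black look-alike of the lid_yellow alone.

How it is judged:
At the end, for the whole second after the job is handed in: Each lid sits in the canister of its own colour: centred within 6 mm, origin 87 to 95 mm above the canister's, level within 0.08 rad. Canisters (upright within 0.08 rad), tumbler and mug (within 0.15 rad) are within 40 mm of where they started. All is at rest (horizontal distance between lid_red and canister_red below 0.006 m and z of lid_red in the frame of canister_red between 0.087 and 0.095 m and angle between each of lid_red, canister_red, lid_yellow, canister_yellow, lid_green, canister_green, lid_blue, canister_blue's own z axis and vertical below 0.08 rad and distance of each of canister_red, canister_yellow, canister_green, canister_blue, tumbler, mug from where it was at the start of the episode below 0.04 m and linear speed of each of lid_red, canister_red, lid_yellow, canister_yellow, lid_green, canister_green, lid_blue, canister_blue, tumbler, mug below 0.02 m/s and horizontal distance between lid_yellow and canister_yellow below 0.006 m and z of lid_yellow in the frame of canister_yellow between 0.087 and 0.095 m and horizontal distance between lid_green and canister_green below 0.006 m and z of lid_green in the frame of canister_green between 0.087 and 0.095 m and horizontal distance between lid_blue and canister_blue below 0.006 m and z of lid_blue in the frame of canister_blue between 0.087 and 0.095 m and angle between each of tumbler, mug's own z axis and vertical below 0.15 rad); the robot touches nothing.
It fails at once if a canister, the tumbler or the mug is pushed more than 40 mm from where it stood, or tips by more than 0.4 rad (distance of any of canister_red, canister_yellow, canister_green, canister_blue, tumbler, mug from where it was at the start of the episode above 0.04 m or angle between any of canister_red, canister_yellow, canister_green, canister_blue, tumbler, mug's own z axis and vertical above 0.4 rad).
It fails at once if a lid is dropped: out of the fingers' grip and falling faster than 0.7 m/s (a fall of about 25 mm) ((linear speed of lid_red above 0.7 m/s and contact force between the fingers and lid_red below 0.05 N) or (linear speed of lid_yellow above 0.7 m/s and contact force between the fingers and lid_yellow below 0.05 N) or (linear speed of lid_green above 0.7 m/s and contact force between the fingers and lid_green below 0.05 N) or (linear speed of lid_blue above 0.7 m/s and contact force between the fingers and lid_blue below 0.05 N)).
It also fails if it takes over 136 s, if anything falls off the work surface, if the arm or the gripper's body presses on something with over 40 N, if the wrist force passes 120 N, or if a joint passes its speed limit or range.

## Working session

There is one attempt and no reset: what is moved stays moved. The work goes in short steps, Python scripts to look and compute and a tool call to move; the robot and the scene stay as the last step left them, time stands still between calls to the robot, and variables do not carry over. Pictures are saved under pics/ and viewed, at most 14 in all, crops included, and the job is handed in when it is done.

Besides the shell and the picture viewer there is one more tool, called as name(argument=value, ...), one argument or row to a line, values as JSON. play_rows: Moves the arm, as the interface text tells. Shifts and turns lie within -1 to 1; 1 stands for 25 mm of shift or 0.15 rad of turn. Its arguments: {"type":"object","properties":{"travel":{"type":"array","items":{"type":"array","items":{"type":"number"}}},"twist":{"type":"array","items":{"type":"number"}},"fingers":{"type":"number"},"newtons":{"type":"number"}},"required":["travel","twist"]}

```bash
mkdir -p pics; cat > h.py <<'E'
import numpy as np, cv2
from station import arm, imaging, models
def ray(f,u,v,z):
    R=np.array(f["R"]);t=np.array(f["t"]);c=-R.T@t
    d=R.T@np.array([(u-f["cx"])/f["fx"],(v-f["cy"])/f["fy"],1])
    return c+d*(z-c[2])/d[2]
def save(f,n): cv2.imwrite("pics/"+n+".png",f["pixels"][:,:,::-1])
E
python3 - <<'E'
from h import *
for c in("top","side"):
    f=imaging.grab_frame(c);save(f,c+"0");R=np.array(f["R"]);print(c,-R.T@np.array(f["t"]),f["fx"],R.round(2).tolist())
    for n in["lid_red","lid_yellow","lid_green","lid_blue","canister_red","canister_yellow","canister_green","canister_blue","tumbler","mug"]:
        z=.108 if n[0]=='l' else .08
        for b in models.boxes_of(n,c)[:3]:
            e=b["extent"];print(n,round(b["confidence"],2),np.round(e),ray(f,e[0],e[1],z).round(3))
s=arm.get_state();print(s)
E
```

```text
top [0.37323409 0.07525304 1.29160053] 597.3752678013551 [[-0.08, -1.0, 0.0], [-0.98, 0.07, -0.21], [0.21, -0.02, -0.98]]
lid_red 0.57 [296. 240.  43.  42.] [0.613 0.104 0.108]
lid_yellow 0.74 [204. 238.  43.  34.] [0.63  0.291 0.108]
lid_yellow 0.7 [233. 174.  38.  38.] [0.762 0.225 0.108]
lid_yellow 0.67 [140. 277.  42.  37.] [0.56  0.42  0.108]
lid_green 0.93 [494. 307.  41.  43.] [ 0.447 -0.275  0.108]
lid_blue 0.84 [236. 332.  42.  44.] [0.438 0.235 0.108]
canister_red 0.91 [485. 307.  60.  56.] [ 0.451 -0.266  0.08 ]
canister_yellow 0.98 [243. 331.  59.  55.] [0.44  0.224 0.08 ]
canister_green 0.84 [297. 246.  57.  60.] [0.605 0.105 0.08 ]
canister_blue 0.62 [212. 245.  56.  58.] [0.62  0.279 0.08 ]
tumbler 0.79 [404. 240.  43.  40.] [ 0.599 -0.118  0.08 ]
tumbler 0.2 [238. 331.  40.  42.] [0.44  0.234 0.08 ]
mug 0.66 [211. 245.  58.  54.] [0.62  0.282 0.08 ]
mug 0.56 [482. 226.  53.  50.] [ 0.618 -0.282  0.08 ]
side [0.54066076 0.65547323 0.69120468] 467.14067039509933 [[-0.99, -0.15, 0.01], [-0.12, 0.72, -0.68], [0.09, -0.68, -0.73]]
lid_red 0.6 [327. 231.  46.  37.] [0.608 0
[... 802 characters left out ...]
 121.  43.  44.] [ 0.617 -0.263  0.08 ]
{'t': 1.1, 'q': array([-8.42896350e-01,  3.58594306e-01,  1.18655140e-02,  8.37295519e-06,
       -1.22408333e+00, -2.88095562e-01]), 'qd': array([ 0.00073557, -0.00058803, -0.00032407, -0.00140005, -0.00020404,
       -0.00054304]), 'joint_efforts': array([ 5.81366021e-05, -5.82401526e+01,  2.93299788e+01,  7.00246587e+00,
        1.23231186e-02, -5.81849235e-06]), 'eef_pos': array([ 0.28735102, -0.61074612,  0.2455514 ]), 'ee_rot': array([ 3.14157974e+00, -1.20386585e-05, -2.70178539e+00]), 'force': array([0.40024324, 0.6434087 , 0.12888104]), 'moment': array([ 0.03006929, -0.01308236, -0.0230824 ]), 'gripper_force': 0.0, 'width': 0.0877179936783512}
```

View pics/top0.png

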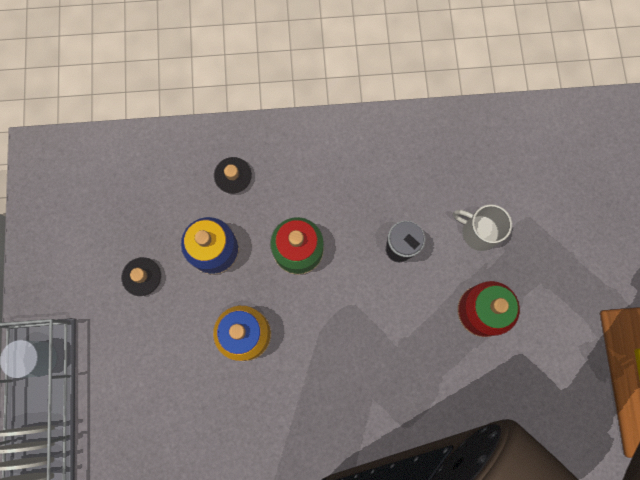

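View pics/side0.png

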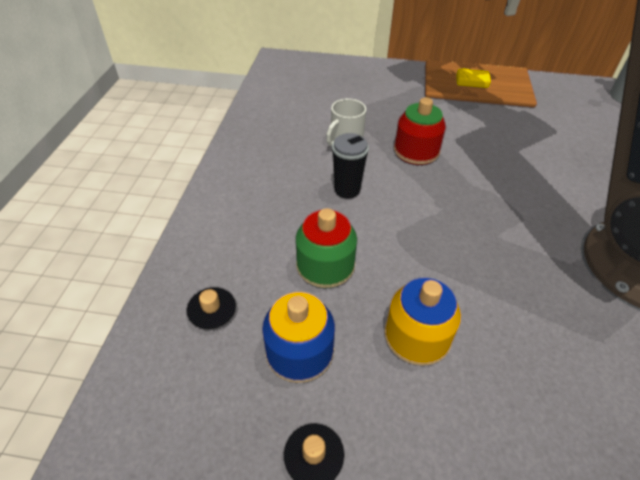

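The lids are swapped in two pairs, red with green and yellow with blue. Top view: red lid on the green canister (296,241), green lid on red (495,307), yellow lid on blue (204,240) and blue lid on yellow (238,331). The two black lids at (232,174) and (140,277) are look-alikes. The side view agrees. Next I measure the discs precisely.

```bash
cat >> h.py <<'E'
H={"red":[(0,6),(174,180)],"yellow":[(18,32)],"green":[(45,85)],"blue":[(105,125)]}
LID={"red":"green","green":"red","yellow":"blue","blue":"yellow"}
def disc(f,col,c,rpx=32):
    """ellipse of coloured pixels near pixel c"""
    h=cv2.cvtColor(f["pixels"],cv2.COLOR_RGB2HSV)
    m=sum(cv2.inRange(h,(a,140,50),(b,255,255)) for a,b in H[col])
    k=np.zeros_like(m);cv2.circle(k,tuple(int(x) for x in c),rpx,255,-1);m=cv2.morphologyEx(m&k,cv2.MORPH_OPEN,np.ones((3,3)))
    cs,_=cv2.findContours(m,cv2.RETR_EXTERNAL,cv2.CHAIN_APPROX_NONE)
    return cv2.fitEllipse(cv2.convexHull(max(cs,key=cv2.contourArea)))
E
python3 - <<'E'
from h import *
P={"top":{"red":(296,240),"yellow":(204,240),"green":(494,307),"blue":(237,332)},"side":{"red":(327,233),"yellow":(298,318),"green":(424,116),"blue":(427,304)}}
for c in P:
    f=imaging.grab_frame(c)
    for n,p in P[c].items():
        e=disc(f,n,p);print(c,n,np.round(e[0]+e[1],1),ray(f,*e[0],.1105).round(4))
    if c=="top":
      for z,p in((.13,(406,236)),(.092,(490,223))):print(ray(f,*p,z).round(3))
f=imaging.grab_frame("wrist");print(np.round(f["T_tool_cam"],3).tolist(),f["fx"],f["cx"],f["cy"])
E
```

```text
top red [296.1 240.   40.   40.7] [0.6114 0.1051 0.1105]
top yellow [204.5 239.9  39.8  41.6] [0.6256 0.289  0.1105]Traceback (most recent call last):
  File "<stdin>", line 6, in <module>
  File "h.py", line 16, in disc
    return cv2.fitEllipse(cv2.convexHull(max(cs,key=cv2.contourArea)))
                                         ~~~^^^^^^^^^^^^^^^^^^^^^^^^
ValueError: max() iterable argument is empty
```

```bash
python3 - <<'E'
import h
from h import *
h.H["green"]=[(40,92)]
P={"top":{"red":(296,240),"yellow":(204,240),"green":(494,307),"blue":(237,332)},"side":{"red":(327,233),"yellow":(298,318),"green":(424,116),"blue":(427,304)}}
for c in P:
    f=imaging.grab_frame(c);hs=cv2.cvtColor(f["pixels"],cv2.COLOR_RGB2HSV)
    for n,p in P[c].items():
      try:
        e=disc(f,n,p);print(c,n,np.round(e[0]+e[1],1),ray(f,*e[0],.1105).round(4))
      except Exception: print(n,hs[p[1]+6,p[0]-12:p[0]+6:4].tolist())
    if c=="top":
      for z,p in((.13,(406,236)),(.092,(490,223))):print(ray(f,*p,z).round(3))
f=imaging.grab_frame("wrist");print(np.round(f["T_tool_cam"],3).tolist(),f["fx"],f["cx"],f["cy"])
E
```

```text
top red [296.  240.   40.   40.7] [0.6113 0.1052 0.1105]
top yellow [204.5 239.9  39.8  41.6] [0.6257 0.2891 0.1105]
green [[60, 119, 116], [58, 124, 113], [61, 113, 115], [53, 117, 107], [19, 120, 102]]
top blue [238.4 331.8  40.8  41.9] [0.4378 0.2299 0.1105]
[ 0.599 -0.114  0.13 ]
[ 0.62  -0.296  0.092]
side red [326.2 227.1  35.1  47.1] [0.6111 0.1077 0.1105]
side yellow [297.7 316.5  49.6  57. ] [0.6255 0.2917 0.1105]
side green [412.8 109.2   6.    8. ] [ 0.4722 -0.2885  0.1105]
side blue [428.3 300.6  43.5  55.1] [0.4376 0.2328 0.1105]
[[-0.001, -0.967, -0.254, 0.069], [1.0, -0.001, 0.001, 0.001], [-0.001, -0.254, 0.967, -0.138], [0.0, 0.0, 0.0, 1.0]] 377.6576077730987 318.7164936924417 239.3965499256087
```

play_rows(
  travel=[
    [0, 0, 0],
    [0, 0, 0],
    [0, 0, 0],
    [-0.5, 1, 0],
    [-0.5, 1, 0],
    [-0.5, 1, 0],
    [-0.5, 1, 0],
    [-0.5, 1, 0],
  ],
  twist=[1, 1, 0.932, 0, 0, 0, 0, 0],
  fingers=1,
  newtons=25,
)

```text
t: 2.3
eef_pos: [0.3502, -0.4849, 0.2457]
ee_rot: [-3.141, 0.0, -3.142]
force: [0.4, -0.5, -0.5]
width: 0.0878
gripper_force: 0.0
```

play_rows(
  travel=[
    [-0.5, 1, 0],
    [-0.5, 1, 0],
    [-0.5, 1, 0],
    [-0.5, 1, 0],
    [-0.5, 1, 0],
    [-0.5, 1, 0],
    [-0.4, 1, 0],
    [0, 0.44, 0],
  ],
  twist=[0, 0, 0, 0, 0, 0, 0, 0],
)

```text
t: 3.3
eef_pos: [0.4353, -0.2987, 0.2457]
ee_rot: [-3.142, 0.0, -3.14]
force: [0.3, -0.2, 0.2]
width: 0.0873
gripper_force: 0.0
```

```bash
cat >> h.py <<'E'
H["green"]=[(40,92)]
from scipy.spatial.transform import Rotation as Ro
def wframe():
    s=arm.get_state();f=dict(imaging.grab_frame("wrist"))
    T=np.eye(4);T[:3,:3]=Ro.from_euler("xyz",s["ee_rot"]).as_matrix();T[:3,3]=s["eef_pos"]
    M=np.linalg.inv(T@np.array(f["T_tool_cam"]));f["R"]=M[:3,:3];f["t"]=M[:3,3]
    return s,f
def proj(f,X):
    c=f["R"]@np.array(X)+f["t"];return np.array([f["cx"]+f["fx"]*c[0]/c[2],f["cy"]+f["fy"]*c[1]/c[2]])
E
sed -i 's/(a,140,50)/(a,80,50)/' h.py
python3 - <<'E'
from h import *
s,f=wframe();save(f,"w1");print(s["eef_pos"],s["ee_rot"],proj(f,(.447,-.275,.112)))
for b in models.silhouettes("lid_green","wrist")[:2]:print(b["confidence"],b["extent"],ray(f,*b["extent"][:2],.112))
c=proj(f,(.447,-.275,.112));e=disc(f,"green",c,130);print(e,ray(f,*e[0],.112))
E
```

```text
[ 0.43531408 -0.29874874  0.24571111] [-3.14152003e+00  3.49051130e-04 -3.14024555e+00] [348.916615   251.89305679]
0.56 [343.6, 250.2, 111.5, 109.0] [ 0.44567711 -0.27901672  0.112     ]
((343.2861328125, 248.65367126464844), (105.75325012207031, 109.79879760742188), 78.72715759277344) [ 0.44447    -0.27927311  0.112     ]
```

View pics/w1.png

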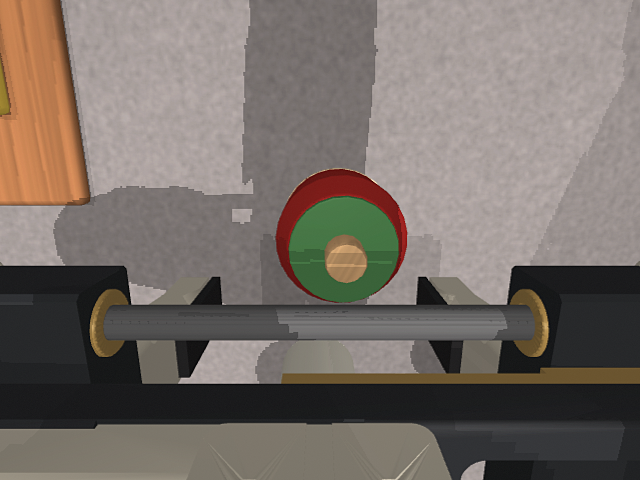

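Wrist view: the green lid's disc is at (343,249), on the red canister, with its knob at (346,262) between the fingers. Going down to grasp it.

play_rows(
  travel=[
    [-0.38, 0.84, 0],
    [0, 0, 1],
    [0, 0, 1],
    [0, 0, 1],
    [0, 0, 0.9],
    [0, 0, 0.56],
    [0, 0, 0],
    [0, 0, 0],
  ],
  twist=[0, 0, 0, 0, 0, 0, 0, 0],
)

```text
t: 4.4
eef_pos: [0.4448, -0.2792, 0.1348]
ee_rot: [-3.141, 0.001, -3.142]
force: [0.0, 0.2, 0.7]
width: 0.0875
gripper_force: 0.0
```

play_rows(
  travel=[
    [0, 0, 0],
    [0, 0, 0],
    [0, 0, 0],
    [0, 0, 0],
    [0, 0, 0],
    [0, 0, 0],
  ],
  twist=[0, 0, 0, 0, 0, 0],
  fingers=0,
)

```text
t: 5.15
eef_pos: [0.4443, -0.2788, 0.134]
ee_rot: [-3.142, -0.0, -3.142]
force: [0.0, -0.4, 0.8]
width: 0.0333
gripper_force: 0.0
```

play_rows(
  travel=[
    [0, 0, 0],
    [0, 0, 0],
    [0, 0, 0],
    [0, 0, -0.2],
    [0, 0, -0.4],
    [0, 0, -0.6],
    [0, 0, -0.8],
    [0, 0, -0.8],
  ],
  twist=[0, 0, 0, 0, 0, 0, 0, 0],
)

```text
t: 6.15
eef_pos: [0.4445, -0.2788, 0.2058]
ee_rot: [-3.141, 0.001, -3.142]
force: [0.1, 0.4, -1.2]
width: 0.0295
gripper_force: 25.0
```

play_rows(
  travel=[
    [-0.23, 0.6, -0.5],
    [0, 1, 0],
    [0, 1, 0],
    [0, 1, 0],
    [0, 1, 0],
    [0, 1, 0],
    [0, 1, 0],
    [0, 1, 0],
  ],
  twist=[0, 0, 0, 0, 0, 0, 0, 0],
)

```text
t: 7.15
eef_pos: [0.45, -0.0873, 0.2171]
ee_rot: [3.141, 0.001, -3.141]
force: [0.1, -0.5, -1.0]
width: 0.0294
gripper_force: 25.0
```

play_rows(
  travel=[
    [0, 1, 0],
    [0, 1, 0],
    [0, 0.75, 0.5],
    [0, 0, 1],
    [0, 0, 1],
    [0, 0, 1],
    [0, 0, 1],
    [0, 0, 1],
  ],
  twist=[0, 0, 0, 0, 0, 0, 0, 0],
)

```text
t: 8.15
eef_pos: [0.4503, -0.0192, 0.0789]
ee_rot: [3.141, 0.001, -3.141]
force: [0.1, -1.0, -1.8]
width: 0.0297
gripper_force: 25.0
```

play_rows(
  travel=[
    [0, 0, 0.6],
    [0, 0, 0.3],
    [0, 0, 0],
    [0, 0, 0],
  ],
  twist=[0, 0, 0, 0],
)

```text
t: 8.65
eef_pos: [0.4506, -0.0197, 0.0573]
ee_rot: [3.141, 0.001, -3.141]
force: [-0.1, -0.4, -0.6]
width: 0.03
gripper_force: 25.0
```

```bash
python3 - <<'E'
from h import *
s,f=wframe();save(f,"w2");print(s["eef_pos"],s["force"],s["width"])
E
```

```text
[ 0.45062125 -0.01967696  0.05725351] [-0.13172734 -0.38341965 -0.61611162] 0.029979232539463788
```

View pics/w2.png

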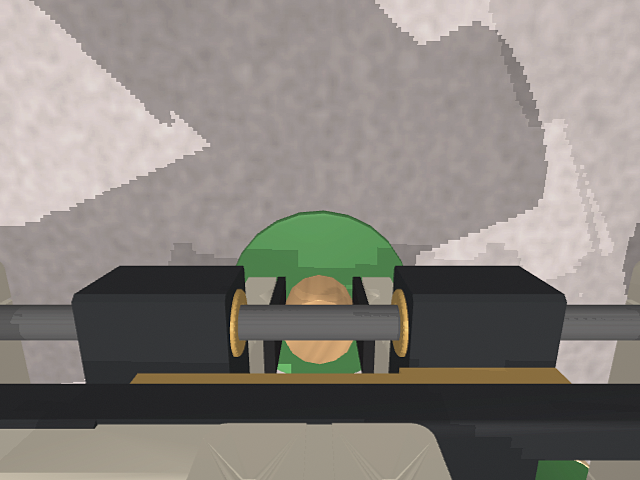

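The green lid is centred and level in the fingers. The disc's top edge is at (320,212) and the knob at (320,320). Lowering it to the worktop.

play_rows(
  travel=[
    [0, 0, 0.3],
    [0, 0, 0.2],
    [0, 0, 0.05],
    [0, 0, 0],
  ],
  twist=[0, 0, 0, 0],
)

```text
t: 9.2
eef_pos: [0.45, -0.02, 0.0432]
ee_rot: [-3.141, -0.0, -3.141]
force: [-3.7, 1.3, 9.3]
width: 0.0291
gripper_force: 25.0
```

play_rows(
  travel=[
    [0, 0, 0],
    [0, 0, 0],
    [0, 0, 0],
    [0, 0, -0.4],
    [0, 0, -1],
    [0, 0, -1],
    [0, 0, -1],
    [0, 0, -1],
  ],
  twist=[0, 0, 0, 0, 0, 0, 0, 0],
  fingers=0.75,
)

```text
t: 10.2
eef_pos: [0.4501, -0.0201, 0.1544]
ee_rot: [3.141, 0.001, -3.142]
force: [0.2, -0.0, 0.7]
width: 0.0656
gripper_force: 0.0
```

play_rows(
  travel=[
    [0, 0, -1],
    [0, 0, -1],
    [0, 0, -1],
    [-1, 0.78, -0.5],
    [-1, 0.78, 0],
    [-1, 0.78, 0],
    [-1, 0.78, 0],
    [-1, 0.78, 0],
  ],
  twist=[0, 0, 0, 0, 0, 0, 0, 0],
)

```text
t: 11.2
eef_pos: [0.5757, 0.078, 0.241]
ee_rot: [3.141, 0.0, 3.142]
force: [-0.4, -0.4, 0.8]
width: 0.0657
gripper_force: 0.0
```

play_rows(
  travel=[
    [-1, 0.78, 0],
    [-0.45, 0.35, 0],
    [0, 0, 0],
    [0, 0, 0],
  ],
  twist=[0, 0, 0, 0],
)

```text
t: 11.7
eef_pos: [0.6107, 0.1053, 0.2406]
ee_rot: [3.142, -0.0, 3.141]
force: [-0.9, 0.2, 0.2]
width: 0.0661
gripper_force: 0.0
```

```bash
python3 - <<'E'
from h import *
s,f=wframe();print(s["eef_pos"],s["width"])
e=disc(f,"red",proj(f,(.6113,.1058,.112)),130);print(e,ray(f,*e[0],.112))
f=imaging.grab_frame("top");save(f,"top2")
E
```

```text
[0.61069285 0.10525939 0.24056177] 0.06612173635045379
((318.67523193359375, 235.4081268310547), (109.7934799194336, 112.63938903808594), 88.18121337890625) [0.608257   0.10629533 0.112     ]
```

View pics/top2.png

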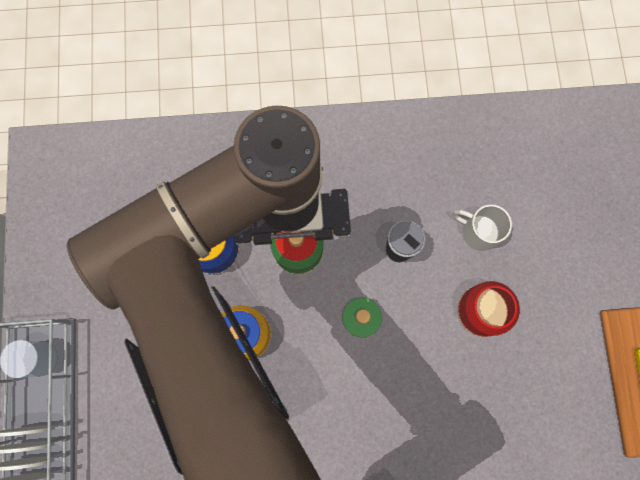

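Top view: the green lid stands parked at (362,317), the red canister is open at (490,307), and the gripper is over the red lid (296,245). Now to grasp the red lid.

play_rows(
  travel=[
    [0.07, 0.03, 0.5],
    [0, 0, 1],
    [0, 0, 1],
    [0, 0, 1],
    [0, 0, 0.5],
    [0, 0, 0.27],
    [0, 0, 0],
    [0, 0, 0],
  ],
  twist=[0, 0, 0, 0, 0, 0, 0, 0],
)

```text
t: 12.8
eef_pos: [0.6101, 0.1067, 0.1344]
ee_rot: [3.141, 0.001, -3.142]
force: [0.4, -0.4, -0.5]
width: 0.0655
gripper_force: 0.0
```

play_rows(
  travel=[
    [0, 0, 0],
    [0, 0, 0],
    [0, 0, 0],
    [0, 0, 0],
    [0, 0, 0],
    [0, 0, 0],
    [0, 0, 0],
  ],
  twist=[0, 0, 0, 0, 0, 0, 0],
  fingers=0,
)

```text
t: 13.68
eef_pos: [0.6096, 0.1065, 0.1336]
ee_rot: [-3.142, 0.0, -3.142]
force: [-0.2, 0.1, 0.8]
width: 0.0295
gripper_force: 25.0
```

play_rows(
  travel=[
    [0, 0, -0.2],
    [0, 0, -0.4],
    [0, 0, -0.6],
    [0, 0, -0.8],
    [0, 0, -1],
    [0, 0, -0.8],
    [0, 0, -0.2],
    [0, 0, 0],
  ],
  twist=[0, 0, 0, 0, 0, 0, 0, 0],
)

```text
t: 14.68
eef_pos: [0.6095, 0.1065, 0.2339]
ee_rot: [3.141, 0.0, 3.141]
force: [-0.0, 0.6, -2.0]
width: 0.0294
gripper_force: 25.0
```

play_rows(
  travel=[
    [0.413, -0.963, 0],
    [0.413, -0.963, 0],
    [0.413, -0.963, 0],
    [0.413, -0.963, 0],
    [0.413, -0.963, 0],
    [0.413, -0.963, 0],
    [0.413, -0.963, 0],
    [0.413, -0.963, 0],
  ],
  twist=[0, 0, 0, 0, 0, 0, 0, 0],
)

```text
t: 15.68
eef_pos: [0.5262, -0.0878, 0.2337]
ee_rot: [3.142, 0.0, 3.141]
force: [0.4, -0.0, -1.6]
width: 0.0292
gripper_force: 25.0
```

play_rows(
  travel=[
    [0.413, -0.963, 0],
    [0.413, -0.963, 0],
    [0.413, -0.963, 0],
    [0.413, -0.963, 0],
    [0.413, -0.963, 0],
    [0.413, -0.963, 0],
    [0.413, -0.963, 0],
    [0.413, -0.963, 0],
  ],
  twist=[0, 0, 0, 0, 0, 0, 0, 0],
)

```text
t: 16.68
eef_pos: [0.4432, -0.2801, 0.2337]
ee_rot: [-3.142, 0.0, 3.141]
force: [-0.2, -0.3, -1.3]
width: 0.0295
gripper_force: 25.0
```

play_rows(
  travel=[
    [0, 0, 0],
    [0, 0, 0.6],
    [0, 0, 1],
    [0, 0, 0.8],
    [0, 0, 0.4],
    [0, 0, 0],
    [0, 0, 0],
  ],
  twist=[0, 0, 0, 0, 0, 0, 0],
)

```text
t: 17.55
eef_pos: [0.4449, -0.2787, 0.1642]
ee_rot: [-3.141, 0.001, -3.141]
force: [0.9, -1.3, -0.8]
width: 0.0292
gripper_force: 25.0
```

```bash
python3 - <<'E'
from h import *
a=imaging.grab_frame("side")["pixels"][50:250,320:520];s,f=wframe();save(f,"x");print(s["eef_pos"])
b=f["pixels"][130:400,140:500]
o=np.hstack([cv2.resize(a,(400,400)),cv2.resize(b,(400,400))]);cv2.imwrite("pics/c3.png",o[:,:,::-1])
E
```

```text
[ 0.44497541 -0.27877693  0.16431184]
```

View pics/c3.png

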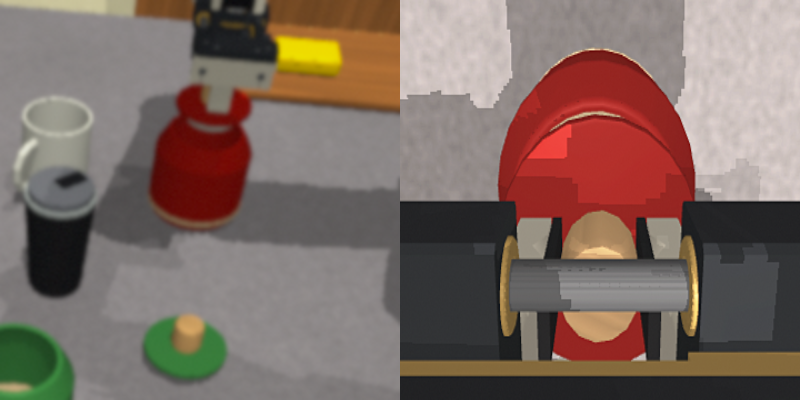

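The red lid hangs centred over the red mouth, with canister and disc sharing a centre near column 597 in the right-hand crop. The side crop agrees. Lowering it.

play_rows(
  travel=[
    [0, 0, 0.4],
    [0, 0, 0.3],
    [0, 0, 0.25],
    [0, 0, 0.15],
    [0, 0, 0.1],
    [0, 0, 0],
    [0, 0, 0],
  ],
  twist=[0, 0, 0, 0, 0, 0, 0],
)

```text
t: 18.52
eef_pos: [0.4445, -0.2787, 0.1337]
ee_rot: [-3.142, 0.0, -3.142]
force: [0.2, 0.0, -1.0]
width: 0.0297
gripper_force: 25.0
```

play_rows(
  travel=[
    [0, 0, 0.05],
    [0, 0, 0],
    [0, 0, 0],
    [0, 0, 0],
    [0, 0, -0.4],
    [0, 0, -0.8],
    [0, 0, -1],
    [0, 0.5, -0.8],
  ],
  twist=[0, 0, 0, 0, 0, 0, 0, 0],
  fingers=0.75,
)

```text
t: 19.52
eef_pos: [0.4447, -0.2666, 0.209]
ee_rot: [-3.141, 0.001, 3.141]
force: [0.8, -0.3, -0.8]
width: 0.0658
gripper_force: 0.0
```

play_rows(
  travel=[
    [-0.22, 1, 0],
    [0, 1, 0],
    [0, 1, 0],
    [0, 1, 0],
    [0, 1, 0],
    [0, 1, 0],
    [0, 1, 0],
    [0, 1, 0],
  ],
  twist=[0, 0, 0, 0, 0, 0, 0, 0],
)

```text
t: 20.52
eef_pos: [0.45, -0.0654, 0.2082]
ee_rot: [3.141, 0.001, -3.142]
force: [0.8, 0.1, -0.7]
width: 0.0661
gripper_force: 0.0
```

play_rows(
  travel=[
    [0, 1, 0],
    [0, 0.85, 0.3],
    [0, 0, 1],
    [0, 0, 1],
    [0, 0, 1],
    [0, 0, 0],
    [0, 0, 0],
  ],
  twist=[0, 0, 0, 0, 0, 0, 0],
)

```text
t: 21.4
eef_pos: [0.4506, -0.0198, 0.126]
ee_rot: [3.141, 0.001, -3.141]
force: [0.4, 0.2, 0.1]
width: 0.0656
gripper_force: 0.0
```

```bash
python3 - <<'E'
from h import *
s,f=wframe();print(s["eef_pos"],s["width"])
e=disc(f,"green",proj(f,(.45,-.02,.021)),130);print(e,ray(f,*e[0],.021))
a=imaging.grab_frame("side")["pixels"][50:250,320:520]
o=np.hstack([cv2.resize(a,(400,400)),cv2.resize(f["pixels"],(400,400))]);cv2.imwrite("pics/c4.png",o[:,:,::-1])
E
```

```text
[ 0.45062744 -0.01981981  0.1259682 ] 0.06560216452289504
((318.4102478027344, 246.33897399902344), (118.82755279541016, 122.56674194335938), 88.60640716552734) [ 0.44995687 -0.01898111  0.021     ]
```

View pics/c4.png

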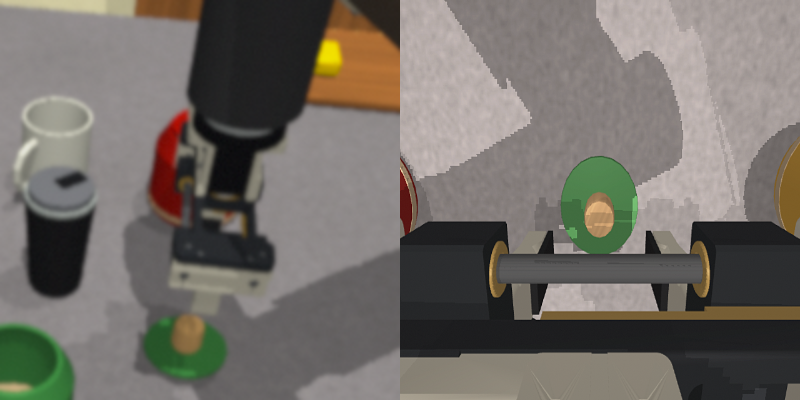

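The green lid is upright between the open fingers (crop 598,205), and the side crop shows the same. Grasping it.

play_rows(
  travel=[
    [0, 0.02, 0.6],
    [0, 0, 1],
    [0, 0, 0.8],
    [0, 0, 0.5],
    [0, 0, 0.3],
    [0, 0, 0.1],
    [0, 0, 0],
    [0, 0, 0],
  ],
  twist=[0, 0, 0, 0, 0, 0, 0, 0],
)

```text
t: 22.5
eef_pos: [0.4502, -0.0194, 0.0428]
ee_rot: [3.141, 0.001, -3.141]
force: [-0.1, -0.5, -0.1]
width: 0.0657
gripper_force: 0.0
```

play_rows(
  travel=[
    [0, 0, 0],
    [0, 0, 0],
    [0, 0, 0],
    [0, 0, 0],
    [0, 0, 0],
    [0, 0, 0],
    [0, 0, 0],
  ],
  twist=[0, 0, 0, 0, 0, 0, 0],
  fingers=0,
)

```text
t: 23.38
eef_pos: [0.4499, -0.0195, 0.0423]
ee_rot: [-3.142, -0.0, -3.142]
force: [0.8, 1.3, 0.9]
width: 0.0296
gripper_force: 25.0
```

play_rows(
  travel=[
    [0, 0, -0.2],
    [0, 0, -0.5],
    [0, 0, -1],
    [0, 0, -1],
    [0, 0, -1],
    [0, 0, -1],
    [0, 0, -1],
    [0, 0, -1],
  ],
  twist=[0, 0, 0, 0, 0, 0, 0, 0],
)

```text
t: 24.38
eef_pos: [0.4496, -0.0196, 0.2116]
ee_rot: [3.141, 0.001, 3.142]
force: [1.3, -0.2, -0.8]
width: 0.0294
gripper_force: 25.0
```

play_rows(
  travel=[
    [-0.7, 0.63, -0.6],
    [-1, 0.63, 0],
    [-1, 0.63, 0],
    [-1, 0.63, 0],
    [-1, 0.63, 0],
    [-1, 0.63, 0],
    [-0.69, 0.63, 0],
    [0, 0.63, 0],
  ],
  twist=[0, 0, 0, 0, 0, 0, 0, 0],
)

```text
t: 25.38
eef_pos: [0.6101, 0.107, 0.225]
ee_rot: [-3.141, -0.0, 3.141]
force: [0.8, 0.2, -2.3]
width: 0.0293
gripper_force: 25.0
```

play_rows(
  travel=[
    [0, 0, 0],
    [0, 0, 0.5],
    [0, 0, 1],
    [0, 0, 0.7],
    [0, 0, 0.3],
    [0, 0, 0],
    [0, 0, 0],
  ],
  twist=[0, 0, 0, 0, 0, 0, 0],
)

```text
t: 26.25
eef_pos: [0.6102, 0.1066, 0.1631]
ee_rot: [3.141, 0.001, -3.142]
force: [-0.2, 0.4, -1.7]
width: 0.0297
gripper_force: 25.0
```

```bash
python3 - <<'E'
from h import *
a=imaging.grab_frame("side")["pixels"][150:350,230:430];s,f=wframe();print(s["eef_pos"])
b=f["pixels"][130:400,140:500]
o=np.hstack([cv2.resize(a,(400,400)),cv2.resize(b,(400,400))]);cv2.imwrite("pics/c5.png",o[:,:,::-1])
E
```

```text
[0.61012861 0.10672191 0.1631388 ]
```

View pics/c5.png

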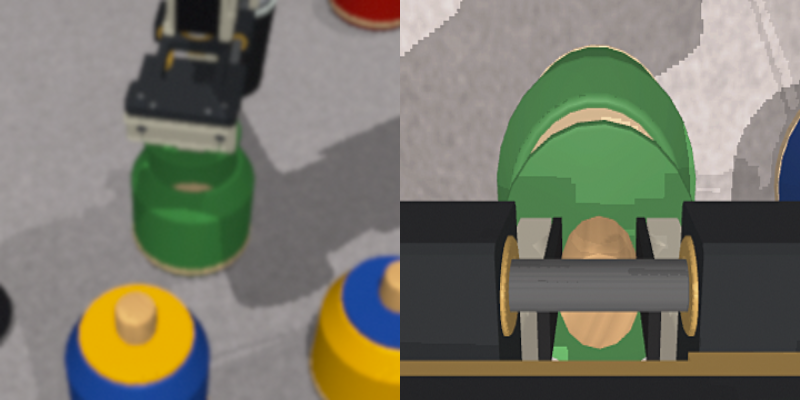

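The green lid is centred sideways over the green mouth (597). Slightly more of the far rim shows than before, so I nudge 1 mm forward while lowering.

play_rows(
  travel=[
    [-0.05, 0, 0.4],
    [0, 0, 0.3],
    [0, 0, 0.25],
    [0, 0, 0.15],
    [0, 0, 0.1],
    [0, 0, 0.02],
    [0, 0, 0],
  ],
  twist=[0, 0, 0, 0, 0, 0, 0],
)

```text
t: 27.22
eef_pos: [0.611, 0.1064, 0.133]
ee_rot: [-3.141, 0.001, -3.141]
force: [-4.7, -0.3, 6.1]
width: 0.0296
gripper_force: 25.0
```

play_rows(
  travel=[
    [0, 0, 0],
    [0, 0, 0],
    [0, 0, 0],
    [0, 0, -0.4],
    [0, 0, -0.8],
    [0, 0, -1],
    [0, 0, -1],
    [0, 0, -1],
  ],
  twist=[0, 0, 0, 0, 0, 0, 0, 0],
  fingers=0.75,
)

```text
t: 28.22
eef_pos: [0.611, 0.1065, 0.2384]
ee_rot: [3.141, 0.001, -3.142]
force: [1.1, -0.4, -0.4]
width: 0.0658
gripper_force: 0.0
```

play_rows(
  travel=[
    [0.6, 0.4, 0],
    [1, 0.72, 0],
    [1, 0.72, 0],
    [1, 0.72, 0],
    [1, 0.72, 0],
    [1, 0.72, 0],
    [1, 0.72, 0],
    [0.34, 0.27, 0],
  ],
  twist=[0, 0, 0, 0, 0, 0, 0, 0],
)

```text
t: 29.22
eef_pos: [0.4359, 0.2319, 0.2368]
ee_rot: [3.141, -0.0, -3.14]
force: [-0.1, -0.2, -1.0]
width: 0.0656
gripper_force: 0.0
```

play_rows(
  travel=[
    [0, 0, 0],
    [0, 0, 0],
    [0, 0, 0],
  ],
  twist=[0, 0, 0],
)

```text
t: 29.6
eef_pos: [0.4379, 0.2309, 0.2366]
ee_rot: [-3.141, -0.0, 3.141]
force: [0.3, 0.1, -0.2]
width: 0.0658
gripper_force: 0.0
```

```bash
python3 - <<'E'
from h import *
s,f=wframe();print(s["eef_pos"],s["width"])
e=disc(f,"blue",proj(f,(.4378,.231,.112)),130);print(e,ray(f,*e[0],.112))
a=imaging.grab_frame("side")["pixels"][50:350,230:530]
o=np.hstack([cv2.resize(a,(400,400)),cv2.resize(f["pixels"],(400,400))]);cv2.imwrite("pics/c6.png",o[:,:,::-1])
E
```

```text
[0.43788596 0.23085221 0.2365913 ] 0.06577322811172455
((318.0552673339844, 235.09176635742188), (111.3685302734375, 114.29779052734375), 90.43638610839844) [0.43421148 0.2313882  0.112     ]
```

View pics/c6.png

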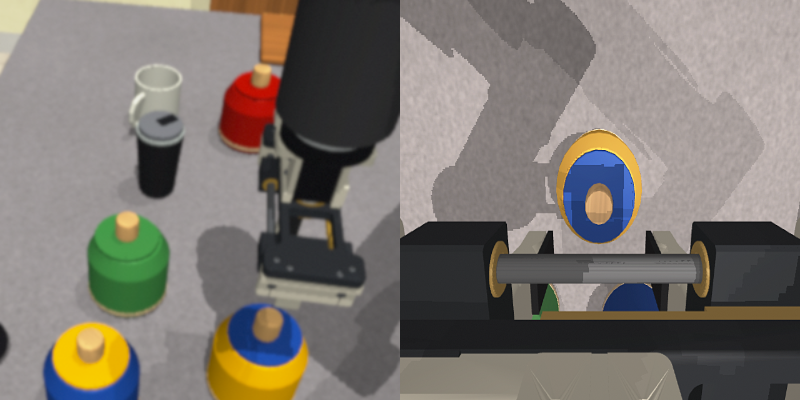

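Red and green are seated: side crop red at (255,105), green at (128,262). The blue lid is below the gripper at (598,195). Grasping it.

play_rows(
  travel=[
    [0.07, 0, 0.5],
    [0, 0, 1],
    [0, 0, 1],
    [0, 0, 0.8],
    [0, 0, 0.5],
    [0, 0, 0.3],
    [0, 0, 0],
    [0, 0, 0],
  ],
  twist=[0, 0, 0, 0, 0, 0, 0, 0],
)

```text
t: 30.7
eef_pos: [0.436, 0.2316, 0.1349]
ee_rot: [3.141, 0.001, -3.142]
force: [0.1, 0.1, -0.2]
width: 0.0657
gripper_force: 0.0
```

play_rows(
  travel=[
    [0, 0, 0],
    [0, 0, 0],
    [0, 0, 0],
    [0, 0, 0],
    [0, 0, 0],
    [0, 0, 0],
    [0, 0, 0],
  ],
  twist=[0, 0, 0, 0, 0, 0, 0],
  fingers=0,
)

```text
t: 31.58
eef_pos: [0.4356, 0.2313, 0.1343]
ee_rot: [-3.142, -0.0, 3.142]
force: [-1.3, -0.3, 0.9]
width: 0.0295
gripper_force: 25.0
```

play_rows(
  travel=[
    [0, 0, -0.2],
    [0, 0, -0.4],
    [0, 0, -0.6],
    [0, 0, -0.8],
    [0, 0, -1],
    [0, 0, -0.6],
    [0, 0, 0],
  ],
  twist=[0, 0, 0, 0, 0, 0, 0],
)

```text
t: 32.45
eef_pos: [0.4361, 0.2318, 0.2257]
ee_rot: [3.139, 0.002, -3.142]
force: [-0.4, 0.2, -1.6]
width: 0.0297
gripper_force: 25.0
```

play_rows(
  travel=[
    [-0.56, -0.7, 0],
    [0, -1, 0],
    [0, -1, 0],
    [0, -1, 0],
    [0, -1, 0],
    [0, -1, 0],
    [0, -1, 0],
    [0, -1, 0],
  ],
  twist=[0, 0, 0, 0, 0, 0, 0, 0],
)

```text
t: 33.45
eef_pos: [0.449, 0.0378, 0.2233]
ee_rot: [-3.141, -0.002, 3.141]
force: [0.7, -0.7, -1.5]
width: 0.0293
gripper_force: 25.0
```

play_rows(
  travel=[
    [0, -1, 0],
    [0, -1, 0],
    [0, -0.36, 0.5],
    [0, 0, 1],
    [0, 0, 1],
    [0, 0, 1],
    [0, 0, 1],
    [0, 0, 1],
  ],
  twist=[0, 0, 0, 0, 0, 0, 0, 0],
)

```text
t: 34.45
eef_pos: [0.4489, -0.0201, 0.085]
ee_rot: [-3.141, -0.001, 3.142]
force: [0.5, 0.7, -1.8]
width: 0.0296
gripper_force: 25.0
```

play_rows(
  travel=[
    [0, 0, 0.7],
    [0, 0, 0.5],
    [0, 0, 0],
    [0, 0, 0],
  ],
  twist=[0, 0, 0, 0],
)

```text
t: 34.95
eef_pos: [0.45, -0.02, 0.0571]
ee_rot: [3.142, 0.0, -3.141]
force: [0.5, -0.1, -0.4]
width: 0.0292
gripper_force: 25.0
```

play_rows(
  travel=[
    [0, 0, 0.3],
    [0, 0, 0.2],
    [0, 0, 0.05],
    [0, 0, 0],
  ],
  twist=[0, 0, 0, 0],
)

```text
t: 35.45
eef_pos: [0.4496, -0.0201, 0.0435]
ee_rot: [-3.142, 0.0, -3.141]
force: [-2.8, 0.9, 6.9]
width: 0.0293
gripper_force: 25.0
```

play_rows(
  travel=[
    [0, 0, 0],
    [0, 0, 0],
    [0, 0, 0],
    [0, 0, -0.4],
    [0, 0, -1],
    [0, 0, -1],
    [0, 0, -1],
    [0, 0, -1],
  ],
  twist=[0, 0, 0, 0, 0, 0, 0, 0],
  fingers=0.75,
)

```text
t: 36.45
eef_pos: [0.4496, -0.0203, 0.1546]
ee_rot: [3.141, 0.001, -3.142]
force: [0.8, -0.3, 0.1]
width: 0.0656
gripper_force: 0.0
```

play_rows(
  travel=[
    [0, 0, -1],
    [0, 0, -1],
    [0, 0, -1],
    [-0.3, 0.6, -0.4],
    [-0.55, 1, 0],
    [-0.55, 1, 0],
    [-0.55, 1, 0],
    [-0.55, 1, 0],
  ],
  twist=[0, 0, 0, 0, 0, 0, 0, 0],
)

```text
t: 37.45
eef_pos: [0.5129, 0.0967, 0.2376]
ee_rot: [-3.141, -0.001, -3.141]
force: [-0.1, -0.4, -0.1]
width: 0.0658
gripper_force: 0.0
```

play_rows(
  travel=[
    [-0.6, 1, 0],
    [-0.6, 1, 0],
    [-0.6, 1, 0],
    [-0.6, 1, 0],
    [-0.6, 1, 0],
    [-0.6, 1, 0],
    [-0.6, 1, 0],
    [-0.29, 0.8, 0],
  ],
  twist=[0, 0, 0, 0, 0, 0, 0, 0],
)

```text
t: 38.45
eef_pos: [0.6249, 0.2917, 0.2369]
ee_rot: [-3.141, -0.001, -3.141]
force: [-0.8, -0.4, 0.3]
width: 0.0654
gripper_force: 0.0
```

play_rows(
  travel=[
    [0, 0, 0],
    [0, 0, 0],
    [0, 0, 0],
  ],
  twist=[0, 0, 0],
)

```text
t: 38.83
eef_pos: [0.6242, 0.2893, 0.2384]
ee_rot: [3.141, 0.0, 3.141]
force: [-0.0, 0.2, -0.0]
width: 0.0659
gripper_force: 0.0
```

```bash
python3 - <<'E'
from h import *
s,f=wframe();print(s["eef_pos"],s["width"])
e=disc(f,"yellow",proj(f,(.6255,.290,.112)),130);print(e,ray(f,*e[0],.112))
a=imaging.grab_frame("side")["pixels"][150:450,230:530]
o=np.hstack([cv2.resize(a,(400,400)),cv2.resize(f["pixels"],(400,400))]);cv2.imwrite("pics/c7.png",o[:,:,::-1])
E
```

```text
[0.62419962 0.2893001  0.2383793 ] 0.06589179846524913
((318.73504638671875, 237.28512573242188), (110.7473373413086, 113.30184173583984), 89.67546081542969) [0.62265931 0.29038568 0.112     ]
```

View pics/c7.png

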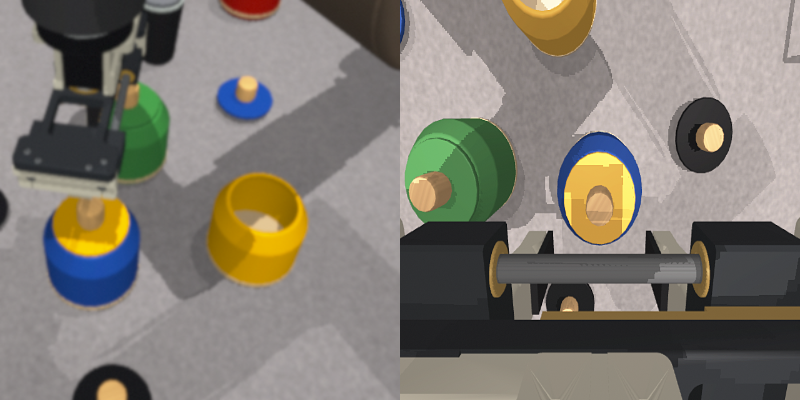

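The yellow lid (598,195) is centred below the gripper, the blue lid is parked (245,97), and the yellow canister is open (258,215). Grasping the yellow lid.

play_rows(
  travel=[
    [0, 0.03, 0.5],
    [0, 0, 1],
    [0, 0, 1],
    [0, 0, 0.8],
    [0, 0, 0.5],
    [0, 0, 0.37],
    [0, 0, 0],
    [0, 0, 0],
  ],
  twist=[0, 0, 0, 0, 0, 0, 0, 0],
)

```text
t: 39.92
eef_pos: [0.6248, 0.2908, 0.1346]
ee_rot: [3.141, 0.001, -3.142]
force: [1.4, 0.7, -0.2]
width: 0.066
gripper_force: 0.0
```

play_rows(
  travel=[
    [0, 0, 0],
    [0, 0, 0],
    [0, 0, 0],
    [0, 0, 0],
    [0, 0, 0],
    [0, 0, 0],
    [0, 0, 0],
  ],
  twist=[0, 0, 0, 0, 0, 0, 0],
  fingers=0,
)

```text
t: 40.8
eef_pos: [0.6244, 0.2905, 0.1338]
ee_rot: [-3.142, 0.0, -3.142]
force: [-1.0, -0.5, 0.8]
width: 0.0293
gripper_force: 25.0
```

play_rows(
  travel=[
    [0, 0, -0.2],
    [0, 0, -0.4],
    [0, 0, -0.6],
    [0, 0, -0.8],
    [0, 0, -1],
    [0, 0, -0.6],
    [0, 0, 0],
  ],
  twist=[0, 0, 0, 0, 0, 0, 0],
)

```text
t: 41.68
eef_pos: [0.625, 0.2909, 0.2256]
ee_rot: [3.14, 0.002, -3.142]
force: [0.6, 0.5, -1.6]
width: 0.0294
gripper_force: 25.0
```

play_rows(
  travel=[
    [0.7, -0.3, 0],
    [1, -0.3, 0],
    [1, -0.3, 0],
    [1, -0.3, 0],
    [1, -0.3, 0],
    [1, -0.3, 0],
    [1, -0.3, 0],
    [0.84, -0.26, 0],
  ],
  twist=[0, 0, 0, 0, 0, 0, 0, 0],
)

```text
t: 42.68
eef_pos: [0.4346, 0.2308, 0.2229]
ee_rot: [-3.141, -0.001, 3.141]
force: [0.7, -0.7, -1.4]
width: 0.0292
gripper_force: 25.0
```

play_rows(
  travel=[
    [0, 0, 0],
    [0, 0, 0.5],
    [0, 0, 1],
    [0, 0, 0.6],
    [0, 0, 0.3],
    [0, 0, 0],
    [0, 0, 0],
  ],
  twist=[0, 0, 0, 0, 0, 0, 0],
)

```text
t: 43.55
eef_pos: [0.4363, 0.2318, 0.1643]
ee_rot: [3.141, 0.001, -3.142]
force: [-0.1, -0.3, -1.4]
width: 0.0294
gripper_force: 25.0
```

```bash
python3 - <<'E'
from h import *
a=imaging.grab_frame("side")["pixels"][220:420,320:520];s,f=wframe();print(s["eef_pos"])
b=f["pixels"][130:400,140:500]
o=np.hstack([cv2.resize(a,(400,400)),cv2.resize(b,(400,400))]);cv2.imwrite("pics/c8.png",o[:,:,::-1])
E
```

```text
[0.43630082 0.23187432 0.16445186]
```

View pics/c8.png

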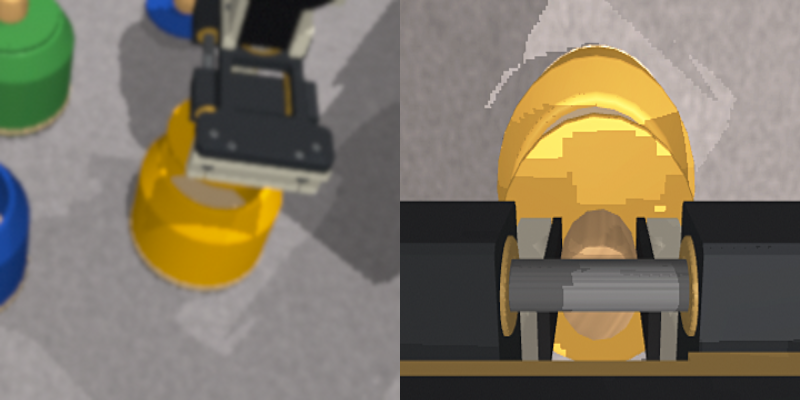

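The yellow lid is centred over the yellow mouth (597 in the right-hand crop). Lowering it.

play_rows(
  travel=[
    [0, 0, 0.4],
    [0, 0, 0.3],
    [0, 0, 0.25],
    [0, 0, 0.15],
    [0, 0, 0.1],
    [0, 0, 0.04],
    [0, 0, 0],
  ],
  twist=[0, 0, 0, 0, 0, 0, 0],
)

```text
t: 44.52
eef_pos: [0.436, 0.2315, 0.1336]
ee_rot: [3.141, 0.0, -3.141]
force: [-3.5, -1.1, 6.7]
width: 0.0293
gripper_force: 25.0
```

play_rows(
  travel=[
    [0, 0, 0],
    [0, 0, 0],
    [0, 0, 0],
    [0, 0, -0.4],
    [0, 0, -0.8],
    [0, 0, -1],
    [0, 0, -0.8],
    [0, -0.5, 0],
  ],
  twist=[0, 0, 0, 0, 0, 0, 0, 0],
  fingers=0.75,
)

```text
t: 45.52
eef_pos: [0.4368, 0.22, 0.2099]
ee_rot: [3.139, 0.003, -3.141]
force: [-0.4, 0.6, -0.6]
width: 0.0653
gripper_force: 0.0
```

play_rows(
  travel=[
    [-0.55, -1, 0],
    [0, -1, 0],
    [0, -1, 0],
    [0, -1, 0],
    [0, -1, 0],
    [0, -1, 0],
    [0, -1, 0],
    [0, -1, 0],
  ],
  twist=[0, 0, 0, 0, 0, 0, 0, 0],
)

```text
t: 46.52
eef_pos: [0.449, 0.0177, 0.2075]
ee_rot: [-3.141, -0.001, 3.141]
force: [-0.1, -1.6, -0.2]
width: 0.0657
gripper_force: 0.0
```

play_rows(
  travel=[
    [0, -1, 0],
    [0, -0.56, 0.3],
    [0, 0, 1],
    [0, 0, 1],
    [0, 0, 1],
    [0, 0, 0],
    [0, 0, 0],
  ],
  twist=[0, 0, 0, 0, 0, 0, 0],
)

```text
t: 47.4
eef_pos: [0.45, -0.0199, 0.1258]
ee_rot: [-3.141, 0.0, -3.141]
force: [-0.1, -0.0, 0.7]
width: 0.0652
gripper_force: 0.0
```

```bash
python3 - <<'E'
from h import *
s,f=wframe();print(s["eef_pos"],s["width"])
e=disc(f,"blue",proj(f,(.45,-.02,.021)),100);print(e,ray(f,*e[0],.021))
E
```

```text
[ 0.44996653 -0.01992113  0.12578769] 0.06518797129671228
((318.4886779785156, 244.75836181640625), (119.40144348144531, 123.19866180419922), 89.60218811035156) [ 0.44804476 -0.0190594   0.021     ]
```

play_rows(
  travel=[
    [0.04, 0.02, 0.6],
    [0, 0, 1],
    [0, 0, 0.8],
    [0, 0, 0.5],
    [0, 0, 0.3],
    [0, 0, 0.09],
    [0, 0, 0],
    [0, 0, 0],
  ],
  twist=[0, 0, 0, 0, 0, 0, 0, 0],
)

```text
t: 48.45
eef_pos: [0.449, -0.0193, 0.0435]
ee_rot: [3.141, 0.001, -3.142]
force: [-0.9, -0.7, 0.8]
width: 0.0657
gripper_force: 0.0
```

play_rows(
  travel=[
    [0, 0, 0],
    [0, 0, 0],
    [0, 0, 0],
    [0, 0, 0],
    [0, 0, 0],
    [0, 0, 0],
    [0, 0, 0],
  ],
  twist=[0, 0, 0, 0, 0, 0, 0],
  fingers=0,
)

```text
t: 49.32
eef_pos: [0.4486, -0.0195, 0.0431]
ee_rot: [-3.142, -0.0, 3.142]
force: [0.2, 0.6, 0.5]
width: 0.0295
gripper_force: 25.0
```

play_rows(
  travel=[
    [0, 0, -0.2],
    [0, 0, -0.5],
    [0, 0, -1],
    [0, 0, -1],
    [0, 0, -1],
    [0, 0, -1],
    [0, 0, -1],
    [0, 0, -1],
  ],
  twist=[0, 0, 0, 0, 0, 0, 0, 0],
)

```text
t: 50.32
eef_pos: [0.4484, -0.0196, 0.2124]
ee_rot: [3.141, 0.001, 3.142]
force: [-0.7, -0.4, -0.6]
width: 0.0294
gripper_force: 25.0
```

play_rows(
  travel=[
    [-0.3, 0.6, -0.6],
    [-0.55, 1, 0],
    [-0.55, 1, 0],
    [-0.55, 1, 0],
    [-0.55, 1, 0],
    [-0.55, 1, 0],
    [-0.55, 1, 0],
    [-0.55, 1, 0],
  ],
  twist=[0, 0, 0, 0, 0, 0, 0, 0],
)

```text
t: 51.32
eef_pos: [0.5533, 0.1724, 0.2252]
ee_rot: [-3.141, -0.0, -3.141]
force: [-0.3, -0.2, -0.9]
width: 0.0293
gripper_force: 25.0
```

play_rows(
  travel=[
    [-0.6, 1, 0],
    [-0.6, 1, 0],
    [-0.6, 1, 0],
    [-0.6, 1, 0],
    [-0.48, 0.8, 0],
    [0, 0, 0],
    [0, 0, 0.5],
    [0, 0, 1],
  ],
  twist=[0, 0, 0, 0, 0, 0, 0, 0],
)

```text
t: 52.32
eef_pos: [0.6245, 0.2905, 0.188]
ee_rot: [3.141, 0.001, 3.141]
force: [0.4, -0.0, -2.6]
width: 0.0295
gripper_force: 25.0
```

play_rows(
  travel=[
    [0, 0, 0.6],
    [0, 0, 0.3],
    [0, 0, 0],
    [0, 0, 0],
  ],
  twist=[0, 0, 0, 0],
)

```text
t: 52.82
eef_pos: [0.6248, 0.2908, 0.1664]
ee_rot: [3.141, 0.001, -3.142]
force: [-0.3, 0.2, -0.4]
width: 0.0293
gripper_force: 25.0
```

```bash
python3 - <<'E'
from h import *
a=imaging.grab_frame("side")["pixels"][220:420,220:420];s,f=wframe();print(s["eef_pos"])
b=f["pixels"][130:400,140:500]
o=np.hstack([cv2.resize(a,(400,400)),cv2.resize(b,(400,400))]);cv2.imwrite("pics/c9.png",o[:,:,::-1])
E
```

```text
[0.62481953 0.29078225 0.16652972]
```

View pics/c9.png

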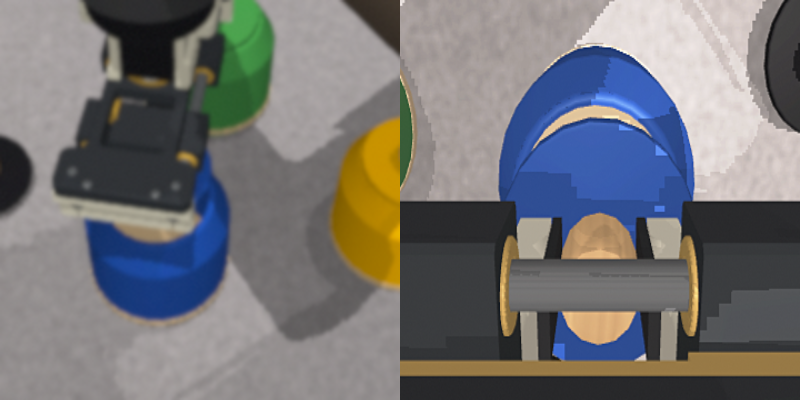

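The blue lid is centred over the blue mouth. Lowering it with a 1 mm forward nudge.

play_rows(
  travel=[
    [-0.05, 0, 0.4],
    [0, 0, 0.3],
    [0, 0, 0.3],
    [0, 0, 0.15],
    [0, 0, 0.1],
    [0, 0, 0.06],
    [0, 0, 0],
  ],
  twist=[0, 0, 0, 0, 0, 0, 0],
)

```text
t: 53.8
eef_pos: [0.6259, 0.2906, 0.1339]
ee_rot: [3.141, 0.001, -3.141]
force: [-0.9, -1.3, 4.5]
width: 0.0295
gripper_force: 25.0
```

Seated. Releasing, rising, and clearing the view back toward the base.

play_rows(
  travel=[
    [0, 0, 0],
    [0, 0, 0],
    [0, 0, 0],
    [0, 0, -0.4],
    [0, 0, -0.8],
    [0, 0, -1],
    [0, 0, -1],
    [0, 0, -1],
  ],
  twist=[0, 0, 0, 0, 0, 0, 0, 0],
  fingers=0.75,
)

```text
t: 54.8
eef_pos: [0.6258, 0.2905, 0.2395]
ee_rot: [3.141, 0.001, -3.142]
force: [0.7, 0.6, 0.6]
width: 0.0659
gripper_force: 0.0
```

play_rows(
  travel=[
    [0.5, -1, 0],
    [0.5, -1, 0],
    [0.5, -1, 0],
    [0.5, -1, 0],
    [0.5, -1, 0],
    [0.5, -1, 0],
    [0.5, -1, 0],
    [0.5, -1, 0],
  ],
  twist=[0, 0, 0, 0, 0, 0, 0, 0],
)

```text
t: 55.8
eef_pos: [0.5251, 0.0893, 0.2382]
ee_rot: [3.141, 0.001, -3.141]
force: [-1.0, -0.4, 0.4]
width: 0.066
gripper_force: 0.0
```

play_rows(
  travel=[
    [0.5, -1, 0],
    [0.5, -1, 0],
    [0.5, -1, 0],
    [0.5, -1, 0],
    [0, -1, 0],
    [0, 0, 0],
    [0, 0, 0],
    [0, 0, 0],
  ],
  twist=[0, 0, 0, 0, 0, 0, 0, 0],
)

```text
t: 56.8
eef_pos: [0.4757, -0.0342, 0.2378]
ee_rot: [3.142, -0.0, -3.141]
force: [0.1, -0.0, -0.6]
width: 0.0658
gripper_force: 0.0
```

```bash
python3 - <<'E'
from h import *
a=imaging.grab_frame("side")["pixels"];b=imaging.grab_frame("top")["pixels"]
o=np.hstack([cv2.resize(a[80:400,220:480],(390,480)),cv2.resize(b[180:380,150:320],(408,480))]);cv2.imwrite("pics/c10.png",o[:,:,::-1])
E
```

```text
(no output)
```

View pics/c10.png

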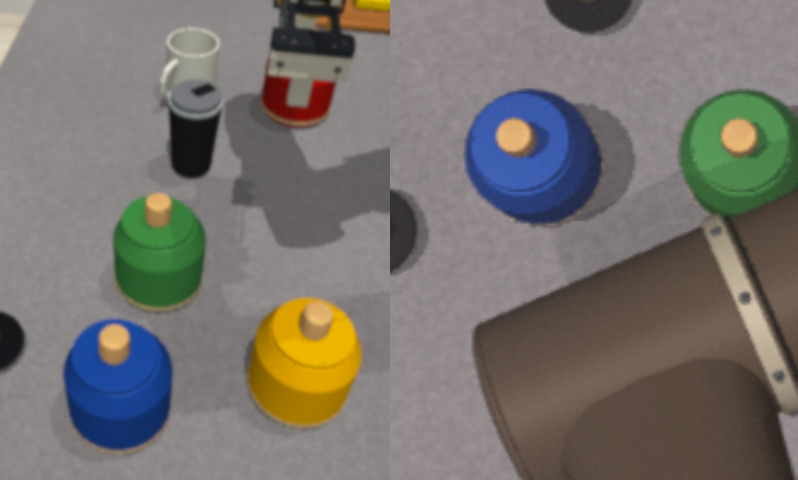

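The blue, green and yellow lids sit flat on their own canisters: side crop (118,380), (158,245) and (305,355). Red was seen seated earlier, and nothing has been disturbed. Handing in.

```bash
python3 -c "
from station import arm
print(arm.job_done())"
```

```text
the job is handed in; nothing more can be done
None
```

Each of the four lids is back in the canister of its own colour, seated flat as far as the pictures show; I handed the job in at about 57 s and got no verdict back.

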